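# Gauge the headroom over a drone battery

### The job

Slide the loose battery brick into the battery bay of the drone on the bench stand, silver end first so that its socket end faces out of the bay, until it is fully home against the bay's end stop. Then take the steel taper gauge by its thick end and slide it, thin end first, flat along the top of the battery under the bar of the top plate, until it drags snugly between the two; do not force it. Finish still holding the gauge there, snug at that depth, so that it can be read, and leave everything else on the table where it lies.

Things in the scene. Friction and masses are not known exactly. Their poses are not given: they have to be found in the camera images.
- drone: Black carbon quadcopter, propellers off, fixed on a grey bench stand. Origin on the table under its middle; x = the way into the battery bay (level, towards the camera nose), y left of that, z up. The bay runs along x at y = 0; its floor (lower plate) is 55 mm above the table. Four motors 28 mm wide at x, y = +-110 mm, shafts up to 85 mm above the table.
- bay_entry (a point): Point on the bay's floor, on its middle line, at drone x = -34 mm, where the cheeks begin; axes as the drone's. Two 14 mm high cheeks guide the battery's sides: 54 mm apart here, closing in to 44.4 mm at x = -20 mm and then straight up to the end stop. In front of this point the floor goes on as a 38 mm wide tail to x = -96 mm.
- bay_stop (a point): Middle of the foot of the bay's end stop, on the bay's floor at drone x = +50 mm: the battery's silver end comes to rest against this face (20 mm high).
- top_plate: The drone's black top plate, 2.5 mm thick, fixed; origin and axes as the drone's but for its height, which is set anew every time: 4 to 7 mm clear over the seated battery. Its bar across the mouth covers x = -25 to -7 mm, 62 mm wide; beyond it the middle is cut away to x = +23 mm. Two 5 mm standoffs at x = -17, y = +-27 mm. A puck at x = +73 mm stands 10 mm above the plate's underside.
- bay_mouth (a point): Middle of the lower edge of the top plate's bar, at the mouth of the bay (drone x = -25 mm, y = 0): the edge that the gauge's sloping face comes to bear on. Axes as the drone's.
- battery_center (a point): Centre of the battery brick, 120 x 42 x 26 mm, about 0.3 kg, grey shrink casing with silver plates, flat on the table at the start. x along its length towards its bare silver end (socket end at -x), z up. Fully home its centre is at drone x = -10 mm, 68 mm above the table, and 45 mm of it sticks out in front of the top plate's bar.
- battery_socket (a point): Middle of the battery's black socket end face, 60 mm from its centre.
- gauge_grip (a point): Middle of the handle (thick end) of the steel taper gauge, flat on the table at the start: 155 mm long, 18 mm wide, about 0.17 kg. Handle: plain bar 55 mm long, 12 mm thick. Blade: 100 mm long, underside flat with the handle's, top sloping 1 in 10 down to 2 mm. This point is 6 mm above the underside, 127.5 mm from the thin end. x towards the thin end, z up.
- gauge_tip (a point): Middle of the lower edge of the gauge's thin end.
- battery: The battery brick; origin at the centre of its underside, axes as battery_center.
- gauge: The taper gauge; origin at the middle of its length and width, on its flat underside, axes as gauge_grip.
- leg_a: White nylon landing leg lying on the table, 75 mm long, 14 mm high; leave it.
- leg_b: The second landing leg; leave it.
- driver: Hex driver with a brushed steel handle, 150 mm long, 18 mm thick, lying on the table; leave it.
- prop: Grey two-blade propeller, 178 mm long, lying flat; leave it.
- spare_motor: Loose spare motor, 28 mm wide, 33 mm tall, standing on the table; leave it.
- screw_tray: Open steel screw tray, 100 x 140 x 22 mm; leave it.
- tape_roll: Black roll of tape, 72 mm wide, 19 mm high; leave it.
There are look-alikes about, which are no part of the job. Leave any purple look-alike of the gauge alone.

How it is judged:
By the outcome, as a careful person would: the job done as asked, in the order asked, and still so for the second after the job is handed in, while the arm keeps its last pose, push and grip.
It also fails if it takes over 72 s, if anything falls off the work surface, if the arm or the gripper's body presses on something with over 40 N, if the wrist force passes 120 N, or if a joint passes its speed limit or range.

### The arm

A 6-joint arm with a two-finger parallel gripper is mounted at the origin on the work surface. World frame = base frame: x ahead of the robot, y to its left, z up, the work surface at z = 0. Lengths are in m, angles in rad, forces in N, time in s.
With the tool pointing down it reaches from about 0.35 to 0.95 m from the base axis. Payload 17.4 kg.
Tool frame: the origin (TCP) lies between the finger pads; the fingertips stand 19 mm ahead of it and the grasp point (between the pads) is the TCP; z points along the fingers, y is the line along which they close (so a half turn about z gives the same grasp; the last joint's range is limited). The gripper opens to 93 mm and grips with 3 to 60 N. Pads are 15 mm wide; open, the fingers measure 128 mm over their backs; the gripper's body (75 mm by 188 mm) begins 65 mm behind the grasp point.
Start: joints at [-1.225, 0.116, 1.442, -0, 1.584, -0.038], TCP at [0.253, -0.626, 0.238] pointing down, gripper open.
Joint ranges: [-2.83, 2.83], [-0.83, 2.19], [0.07, 2.5], [-1.14, 4.28], [0.01, 3], [-2.97, 2.97]. Speed limits (rad/s): [1.89, 1.89, 2.22, 3.14, 3.14, 3.14].

### API

Orientations are given as a unit quaternion [x, y, z, w].
In Python, from bench import manip, effector, telemetry, optics gives the robot as it stands. Calls block until the motion is done:
- manip.move_ptp(position, orientation): joint-space move of the TCP to a pose.
- manip.servo_line(position, rotation=None, vel=0.15, force_limit=None): straight line of the TCP; rotation=None keeps the orientation; vel is the mean speed in m/s. With force_limit (N) it stops when the force on the tool has changed by that much, and returns True; else False.
- manip.move_joints(angles): joint-space move.
- effector.grip(opening, strength=None): finger opening in m; strength is the grip in N (None keeps the last); returns when the fingers have stopped.
- manip.dwell(seconds).
- manip.inverse_kinematics(position, orientation): joint angles nearest the present ones, or None.
- telemetry.get_state(): the state.
- optics.get_image(name): name is "scene" or "top" or "wrist"; returns a dict with "img" (480x640x3 uint8, blue, green, red), "intrinsics" (3x3 intrinsics, pixels), "pose" (4x4, takes a point from camera to world coordinates); the wrist camera has in their place "hand_eye" (4x4, takes a point from camera to tool coordinates, whose origin is the TCP and whose axes are the flange's). Camera axes: x right, y down, z forward; pixel columns grow to the right and rows downward; lengths in m; the calibration is good to about 2 mm. A picture is of the moment at which its call begins: read the wrist's pose just before it. There is no depth.
A pose or a line that the arm cannot do raises manip.PlanningError and nothing moves.
- manip.job_done(): hands the job in; it is judged then, once.
The state is a dict: "time": time; "joints": joint angles; "dq": joint speeds; "joint_torque": joint torques, N m; "eef_pos": TCP position; "tool_rot": TCP orientation; "contact_force": force on the tool from outside, world axes, zero at the start; "wrist_torque": the same for the moment, N m; "width": finger opening in m; "gripper_force": force on a finger pad.
Only numpy, scipy, OpenCV 4.12 (cv2) and the standard library are available. Lean on these libraries where they do the work, as an engineer would, in place of code of your own. Each camera call takes 0.05 s, during which the arm holds its last target. There are 200 camera calls.

## Working session

There is one attempt and no reset: what is moved stays moved. The work goes in short steps, each a Python script; the robot and the scene stay as the last script left them, time stands still between calls to the robot, and variables do not carry over. Pictures are saved under pics/ and viewed, at most 10 in all, crops included, and the job is handed in when it is done.

```bash
mkdir -p pics; ls
cat > h.py <<'E'
import numpy as np, cv2
from scipy.spatial.transform import Rotation as R
from bench import manip, effector, telemetry, optics
def cam(n):
    s=telemetry.get_state(); d=optics.get_image(n)
    if n=="wrist":
        T=np.eye(4);T[:3,:3]=R.from_quat(s["tool_rot"]).as_matrix();T[:3,3]=s["eef_pos"]
        P=T@np.array(d["hand_eye"])
    else: P=np.array(d["pose"])
    return d["img"],np.array(d["intrinsics"]),P
def save(n,f):
    im,K,P=cam(n); cv2.imwrite(f"pics/{f}.png",im); np.savez(f"pics/{f}.npz",K=K,P=P)
def ray(f,uv):
    d=np.load(f"pics/{f}.npz"); v=d["P"][:3,:3]@np.linalg.inv(d["K"])@[uv[0],uv[1],1.]
    return d["P"][:3,3],v/np.linalg.norm(v)
def atz(f,uv,z):
    o,v=ray(f,uv); return o+v*(z-o[2])/v[2]
def tri(*obs):
    A=np.zeros((3,3));b=np.zeros(3);rs=[ray(*o) for o in obs]
    for o,v in rs:
        M=np.eye(3)-np.outer(v,v);A+=M;b+=M@o
    p=np.linalg.solve(A,b); return p,[np.linalg.norm(np.cross(p-o,v)) for o,v in rs]
def proj(f,p):
    d=np.load(f"pics/{f}.npz"); q=d["P"][:3,:3].T@(np.array(p)-d["P"][:3,3]); q=d["K"]@q; return q[:2]/q[2]
def down(yaw): # tool x at yaw, z down
    c,s=np.cos(yaw),np.sin(yaw)
    return R.from_matrix(np.array([[c,s,0],[s,-c,0],[0,0,-1]])).as_quat()
E
python3 - <<'E'
from h import *
s=telemetry.get_state(); print(s["time"],s["tool_rot"],s["contact_force"])
for n in("scene","top","wrist"): save(n,n)
for n in("scene","top"):
    d=np.load(f"pics/{n}.npz");print(d["K"],d["P"])
d=optics.get_image("wrist");print(d["hand_eye"])
E
```

```text
pics
0.0 [ 9.81642346e-01  1.90730065e-01 -7.65932201e-05 -5.83901834e-04] [ 0.10149303  0.01365919 -0.37428076]
[[518.50529652   0.         325.72336138]
 [  0.         518.50529652 244.09213178]
 [  0.           0.           1.        ]] [[ 0.68118711  0.5480021  -0.4854666   1.23529646]
 [ 0.73189927 -0.52562407  0.43363902 -0.66051905]
 [-0.01753784 -0.65070196 -0.75913067  1.20675658]
 [ 0.          0.          0.          1.        ]]
[[445.39817955   0.         323.06298923]
 [  0.         445.39817955 241.22871384]
 [  0.           0.           1.        ]] [[-0.00880728 -0.99812487  0.06057376  0.44681069]
 [-0.99993326  0.00924379  0.00692975 -0.00562153]
 [-0.00747669 -0.06050869 -0.99813967  1.08798727]
 [ 0.          0.          0.          1.        ]]
[[-3.88042515e-04 -9.69208728e-01 -2.46240313e-01  6.90553866e-02]
 [ 9.99999763e-01 -2.36138434e-04 -6.46421336e-04 -5.78816599e-04]
 [ 5.68370399e-04 -2.46240505e-01  9.69208590e-01 -1.46863982e-01]
 [ 0.00000000e+00  0.00000000e+00  0.00000000e+00  1.00000000e+00]]
```

View pics/top.png

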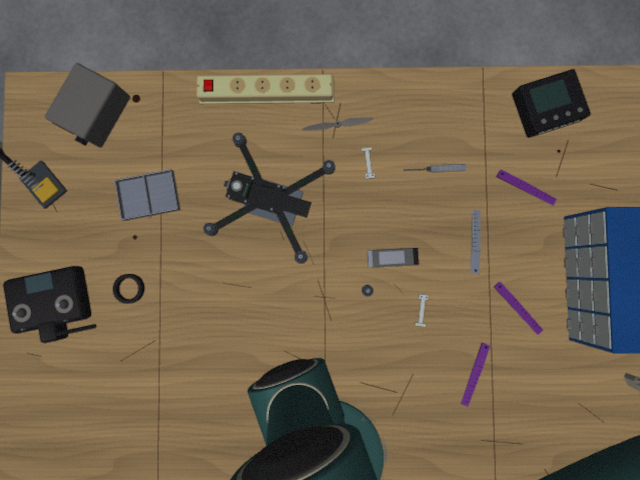

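View pics/scene.png

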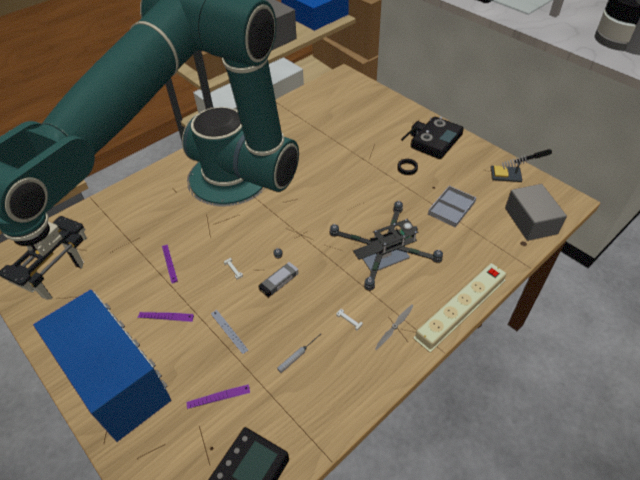

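Run:
```python
from h import *
t=cv2.imread('pics/top.png');s=cv2.imread('pics/scene.png')
def c(im,x,y,w,h,k): return cv2.resize(im[y:y+h,x:x+w],None,fx=k,fy=k,interpolation=cv2.INTER_CUBIC)
A=c(t,200,125,140,150,2.85)[:300*2//2+125,:400]
o=np.zeros((600,800,3),np.uint8)
def put(im,x,y): o[y:y+im.shape[0],x:x+im.shape[1]]=im[:600-y,:800-x]
put(c(t,200,130,133,100,3),0,0)      # drone top
put(c(t,360,200,133,80,3),400,0)     # battery+gauge top
put(c(s,320,195,133,100,3),0,300)    # drone scene
put(c(s,200,255,133,100,3),400,300)  # battery+gauge scene
cv2.imwrite('pics/m1.png',o)
```

```text
(no output)
```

View pics/m1.png

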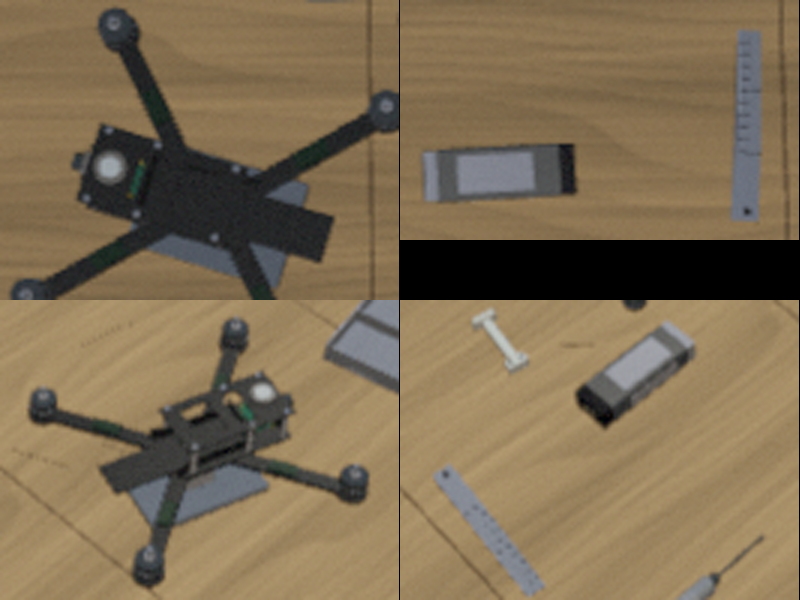

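Look-alikes: battery — only the brick at top-view (393,257), black socket end right (417,257), silver end left (369,258); the tray (148,194) and grey box are not it. Gauge — steel (476,241) with the hole (thick) end at (475,270), thin end (476,210); purple ones at (526,187), (518,307), (475,374) and the driver (435,168) are rejected. The drone's bay mouth faces lower right (tail end about (308,209)).

Run:
```python
from h import *
T=[(239.3,138.5),(328.3,165.5),(209.5,227),(301,256)];S=[(437.7,254),(369.3,281.5),(398.3,204.5),(334,228.5)]
P=[]
for t,s in zip(T,S):
    p,e=tri(("top",t),("scene",s));P.append(p);print(p.round(4),np.round(e,4))
P=np.array(P);c=P.mean(0);d=(P[0]+P[2]-P[1]-P[3]);print("c",c,"yaw",np.degrees(np.arctan2(d[1],d[0])),np.linalg.norm(d)/2)
for n,uv,z in[("bat silver",(368.3,258.6),.026),("bat sock",(418.3,256.3),.026),("g thick",(475,272.5),.012),("g tip",(476.5,210.5),.002)]:
    print(n,atz("top",uv,z))
```

```text
[0.7519 0.1958 0.0643] [0.0007 0.0007]
[ 0.6852 -0.0127  0.0633] [0.0005 0.0005]
[0.5438 0.2627 0.0668] [0.0005 0.0005]
[0.4755 0.0527 0.0622] [0.0001 0.0001]
c [0.61410405 0.12463463 0.0641583 ] yaw 72.12687640985598 0.2198220115621432
bat silver [ 0.46881995 -0.10560735  0.026     ]
bat sock [ 0.47322423 -0.22460264  0.026     ]
g thick [ 0.43341762 -0.36272634  0.012     ]
g tip [ 0.58455805 -0.37415449  0.002     ]
```

Run:
```python
from h import *
def go(p,y,f,yaw_d=True):
    manip.move_ptp(p,down(np.radians(y))); manip.dwell(.2); save("wrist",f); print(f,telemetry.get_state()["time"],telemetry.get_state()["joints"])
go([.47,-.35,.17],-4,"g1"); go([.53,-.39,.17],-4,"g2")
go([.47,-.20,.17],92,"b1"); go([.47,-.13,.17],92,"b2")
c=np.array([.614,.125,0]);u=np.array([np.cos(np.radians(72.1)),np.sin(np.radians(72.1)),0])
go(c-u*.10+[0,0,.24],72.1,"d1"); go(c-u*.0+[0,0,.24],72.1,"d2")
o=np.zeros((600,800,3),np.uint8)
for i,(f,p) in enumerate([("g1",[.509,-.368,.006]),("g2",[.509,-.368,.006]),("b1",[.471,-.165,.02]),("b2",[.471,-.165,.02])]):
    uv=proj(f,p).round().astype(int); im=cv2.copyMakeBorder(cv2.imread(f"pics/{f}.png"),300,300,300,300,cv2.BORDER_CONSTANT)
    x0,y0=uv-[200,150]; print(f,"origin",x0,y0)
    o[(i//2)*300:(i//2)*300+300,(i%2)*400:(i%2)*400+400]=im[y0+300:y0+600,x0+300:x0+700]
cv2.imwrite("pics/m2.png",o)
o=np.zeros((600,800,3),np.uint8)
for i,f in enumerate(["d1","d2"]):
    uv=proj(f,c-u*.03+[0,0,.08]).round().astype(int); im=cv2.copyMakeBorder(cv2.imread(f"pics/{f}.png"),300,300,300,300,cv2.BORDER_CONSTANT)
    x0,y0=uv-[200,300]; print(f,"origin",x0,y0)
    o[:,i*400:i*400+400]=im[y0+300:y0+900,x0+300:x0+700]
cv2.imwrite("pics/m3.png",o)
```

```text
g1 1.7917 [-6.84685629e-01 -5.09198973e-02  1.72235835e+00 -4.86984405e-05
  1.47018448e+00  9.56686254e-01]
g2 2.4333 [-6.73321886e-01  1.03161399e-01  1.56462635e+00 -5.21623731e-06
  1.47334195e+00  9.67401934e-01]
b1 3.9917 [-4.52652115e-01 -2.21484837e-01  1.87575449e+00 -2.57130788e-05
  1.48760993e+00 -4.86739367e-01]
b2 4.625 [-3.23614146e-01 -2.76326369e-01  1.92043614e+00 -1.04737565e-04
  1.49773328e+00 -3.57348822e-01]
d1 5.7167 [ 5.82736022e-03 -8.34071162e-02  1.63978102e+00 -7.76828909e-05
  1.58530708e+00  3.19199087e-01]
d2 6.45 [ 1.58676355e-01  9.66340029e-03  1.54866266e+00 -5.83464989e-05
  1.58291053e+00  4.72290127e-01]
g1 origin 138 19
g2 origin 93 100
b1 origin 119 29
b2 origin 116 122
d1 origin 117 -173
d2 origin 117 -39
```

View pics/m2.png

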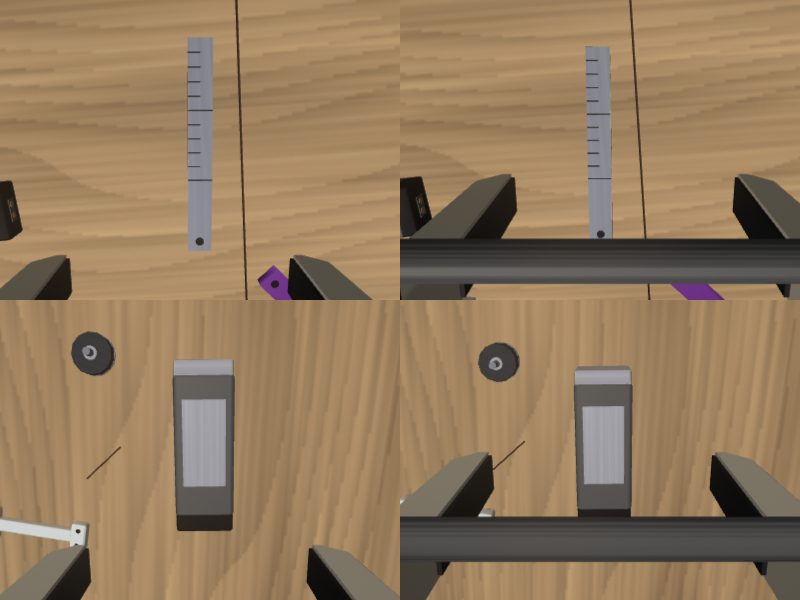

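View pics/m3.png

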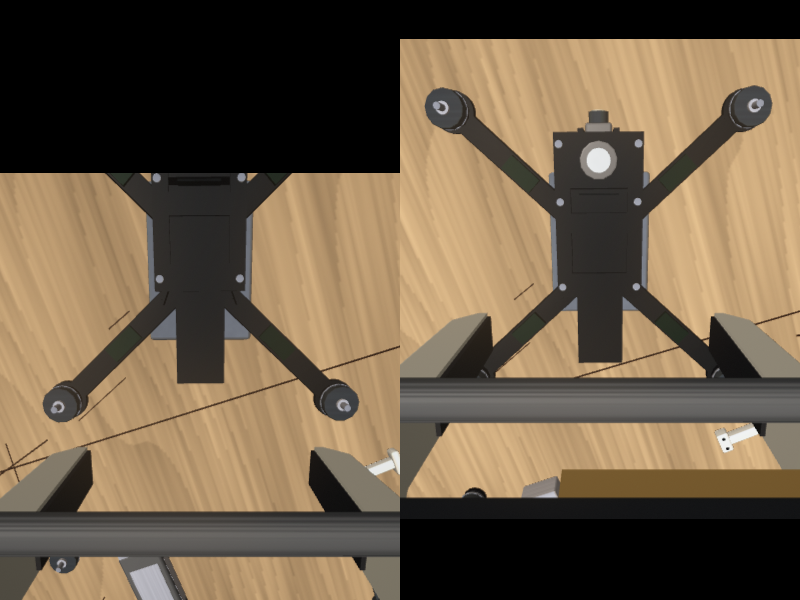

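Run:
```python
from h import *
O=dict(g1=(138,19),g2=(93,100),b1=(119,29),b2=(116,122),d1=(117,-173),d2=(117,-39))
def T(n,a,pa,b,pb):
    q,e=tri((a,np.add(pa,O[a])),(b,np.add(pb,O[b])));print(n,q.round(4),np.round(e[0]*1e3,1),"mm");return q
T("tip","g1",(200,38),"g2",(197.5,46.5));T("line","g1",(200,180),"g2",(199.5,178));T("hole","g1",(199.5,241),"g2",(200.5,234.5))
L=[T("lab","b1",a,"b2",b) for a,b in [((181.5,100),(183,106)),((225,100),(224,106)),((183,187),(183.5,184)),((226,186.5),(224,184))]]
L=np.array(L);d=L[0]+L[1]-L[2]-L[3];print("batt c",L.mean(0),np.degrees(np.arctan2(d[1],d[0])),np.linalg.norm(d)/2)
S=[T("scr","d1",a,"d2",b) for a,b in [((157,178),(160,202)),((240,178),(237.5,201.7)),((159.5,279),(162,287)),((239.5,279),(236.5,287))]]
S=np.array(S);d=S[0]+S[1]-S[2]-S[3];print("rear scr mid",S[2:].mean(0),np.degrees(np.arctan2(d[1],d[0])))
t=np.array([T("tail","d1",a,"d2",b) for a,b in [((177,383),(179,362)),((224,383),(222,362))]])
r=np.radians(72.1);u=np.array([np.cos(r),np.sin(r),0])
print("c from scr",S[2:].mean(0)+u*.017,"c from tail",t.mean(0)+u*.096, "width",np.linalg.norm(t[0]-t[1]))
# table-plane check w/ known heights
for f,uvs,z in(("b1",[(174,60),(233,60)],.026),("b1",[(177,229),(232,229)],.0)):
    print([atz(f,np.add(p,O[f]),z).round(4) for p in uvs])
for f,l in(("d1",[(57,407),(343,405)]),("d2",[(41,107),(356,105)])): print([atz(f,np.add(p,O[f]),.085).round(4) for p in l])
print([atz(f,np.add(p,O[f]),.055).round(4) for f,p in(("d1",(200.5,383)),("d2",(200.5,362)))])
```

```text
tip [ 0.5875 -0.3726 -0.0009] 0.1 mm
line [ 0.4876 -0.3662  0.0105] 0.0 mm
hole [ 0.4412 -0.3631  0.0141] 0.2 mm
lab [ 0.4572 -0.131   0.0234] 0.2 mm
lab [ 0.487  -0.13    0.0233] 0.2 mm
lab [ 0.4594 -0.1913  0.0246] 0.1 mm
lab [ 0.49   -0.1896  0.0262] 0.2 mm
batt c [ 0.47341535 -0.16044203  0.02438312] 92.4993995378875 0.06006124147902412
scr [0.602  0.1772 0.0913] 0.2 mm
scr [0.6533 0.1606 0.0907] 0.4 mm
scr [0.5829 0.1181 0.0915] 0.2 mm
scr [0.6349 0.1012 0.0915] 0.2 mm
rear scr mid [0.60886827 0.1096735  0.09150337] 72.42042907377251
tail [0.5673 0.0403 0.054 ] 0.3 mm
tail [0.6033 0.0286 0.054 ] 0.1 mm
c from scr [0.61409333 0.12585061 0.09150337] c from tail [0.6148119  0.12584757 0.05396996] width 0.037876367951687334
[array([ 0.4515, -0.1055,  0.026 ]), array([ 0.4906, -0.1042,  0.026 ])]
[array([ 0.4548, -0.2306,  0.    ]), array([ 0.4986, -0.2291,  0.    ])]
[array([0.4793, 0.0559, 0.085 ]), array([ 0.6831, -0.0086,  0.085 ])]
[array([0.5452, 0.2622, 0.085 ]), array([0.7493, 0.1973, 0.085 ])]
[array([0.5853, 0.0347, 0.055 ]), array([0.5856, 0.0349, 0.055 ])]
```

```bash
cat >> h.py <<'E'
C=np.array([.6143,.1262,0]);Y=np.radians(72.3);U=np.array([np.cos(Y),np.sin(Y),0]);N=np.array([-U[1],U[0],0])
def D(x,z,y=0): return C+U*x+N*y+[0,0,z]
def st(m=""):
    s=telemetry.get_state();p=np.array(s["eef_pos"]);q=p-C
    print(m,"t%.2f"%s["time"],"dr",np.round([q@U,q@N,p[2]],4),"F",np.round(s["contact_force"],1),"Fx %.1f"%(np.array(s["contact_force"])@U),"w %.4f g %.1f"%(s["width"],s["gripper_force"]));return s
E
python3 - <<'E'
from h import *
q=down(np.radians(92.3)); p=np.array([.4747,-.207,.021])
effector.grip(.075,40)
manip.move_ptp(p+[0,0,.06],q); manip.servo_line(p,vel=.08,force_limit=8);st("down")
effector.grip(.0,55);st("grip")
manip.servo_line(p+[0,0,.12],vel=.15);st("lift")
manip.move_ptp(D(-.21,.15),down(Y)); manip.dwell(.2);st("pre");save("wrist","w1");save("scene","s1")
o=np.zeros((600,800,3),np.uint8)
w=cv2.imread("pics/w1.png");o[:,:]=0
o[:360,:480]=cv2.resize(w,(480,360))
uv=proj("s1",D(-.15,.12)).astype(int);s=cv2.imread("pics/s1.png")[uv[1]-50:uv[1]+70,uv[0]-65:uv[0]+75]
s=cv2.resize(s,None,fx=3,fy=3); o[600-s.shape[0]:,800-s.shape[1]:]=s
cv2.imwrite("pics/m4.png",o)
E
```

```text
down t9.35 dr [-0.3599  0.0314  0.0214] F [-0.5 -0.5 -0.1] Fx -0.7 w 0.0749 g 0.0
grip t9.98 dr [-0.3599  0.0317  0.0211] F [-0.6  0.2  2.1] Fx 0.0 w 0.0416 g 55.0
lift t10.93 dr [-0.3598  0.0321  0.1399] F [-0.3  0.9 -2. ] Fx 0.8 w 0.0415 g 55.0
pre t11.79 dr [-2.109e-01  1.000e-04  1.497e-01] F [ 0.5  0.  -2.4] Fx 0.2 w 0.0413 g 55.0
```

View pics/m4.png

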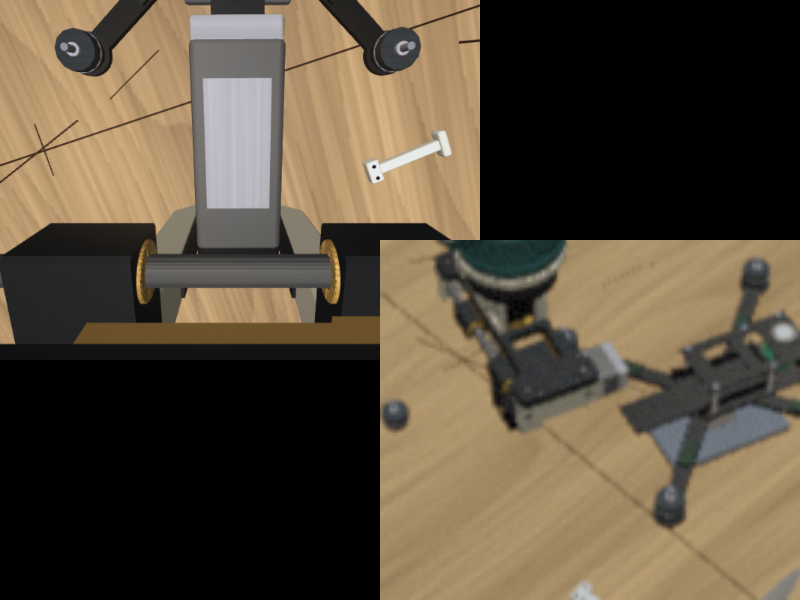

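The brick is held square: silver front edge at about (316,20) full-res wrist pixels, drone tail straight ahead. Inserting.

Run:
```python
from h import *
a,b=[atz("w1",(u/.75,15/.75),.155) for u in(190,285)]
print("front width",np.linalg.norm(a-b),"drone x,y",[(float((p-C)@U),float((p-C)@N)) for p in(a,b)])
manip.servo_line(D(-.21,.0805),vel=.12)
manip.servo_line(D(-.165,.0805),vel=.1);st("over tail")
print(manip.servo_line(D(-.165,.0715),vel=.015,force_limit=3));s=st("touch")
z=s["eef_pos"][2]
z2=z+.0006
manip.servo_line(D(-.165,z2),vel=.02);st("up")
print(manip.servo_line(D(-.075,z2),vel=.04,force_limit=12));st("in")
```

```text
front width 0.03932818264516212 drone x,y [(-0.10865731256571685, 0.019348861010101446), (-0.10871862991132314, -0.01997927383448988)]
over tail t13.22 dr [-0.1649  0.      0.0806] F [-1.   0.  -2.2] Fx -0.3 w 0.0415 g 55.0
True
touch t13.64 dr [-1.655e-01 -1.000e-04  7.550e-02] F [-2.1 -1.7  6. ] Fx -2.2 w 0.0418 g 55.0
up t13.89 dr [-0.1651 -0.      0.076 ] F [ 0.4 -1.5 -0.1] Fx -1.3 w 0.0416 g 55.0
False
in t16.29 dr [-0.075   0.      0.0761] F [-0.2 -1.4 -0.3] Fx -1.4 w 0.0417 g 55.0
```

Run:
```python
from h import *
z=.0758
print(manip.servo_line(D(-.043,z),vel=.025,force_limit=12));s=st("stop")
effector.grip(.050);st("rel")
manip.dwell(.2);s=st()
x=(np.array(s["eef_pos"])-C)@U
manip.servo_line(D(x,.125),vel=.12)
manip.move_ptp(D(-.10,.24),down(Y));manip.dwell(.2);save("wrist","d3");save("scene","s3")
uv=proj("d3",D(-.03,.08)).astype(int);print(uv)
im=cv2.copyMakeBorder(cv2.imread("pics/d3.png"),300,300,300,300,cv2.BORDER_CONSTANT)
x0,y0=uv-[200,250];print("orig",x0,y0)
o=np.zeros((600,800,3),np.uint8);o[:500,:400]=im[y0+300:y0+800,x0+300:x0+700]
uv=proj("s3",D(-.03,.08)).astype(int);s=cv2.imread("pics/s3.png")[uv[1]-45:uv[1]+45,uv[0]-50:uv[0]+50]
o[:360,400:]=cv2.resize(s,None,fx=4,fy=4);cv2.imwrite("pics/m5.png",o)
st()
```

```text
True
stop t17.16 dr [-0.0535 -0.0001  0.0761] F [-2.1 -3.2  4.4] Fx -3.7 w 0.0416 g 55.0
rel t17.57 dr [-0.0538  0.0002  0.0755] F [-0.4  0.2  0.5] Fx 0.0 w 0.0499 g 0.0
 t17.77 dr [-0.0539  0.0001  0.0756] F [0.4 0.1 0.2] Fx 0.2 w 0.0503 g 0.0
[317 129]
orig 117 -121
 t19.19 dr [-9.980e-02  2.000e-04  2.388e-01] F [0.1 0.  0.3] Fx 0.1 w 0.0500 g 0.0
```

View pics/m5.png

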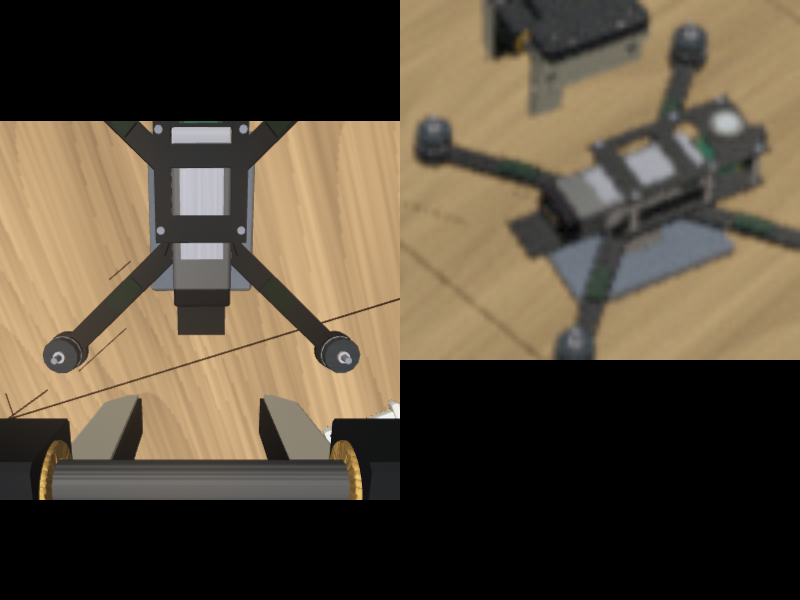

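Run:
```python
from h import *
for y in(288,290,304): print(y,[round(float((atz("d3",(117+201,y-121),z)-C)@U),4) for z in(.081,.055)])
for y in(215,): print(atz("b1",(119+205,29+y),.026))
effector.grip(0,20)
manip.move_ptp(D(-.105,.12),down(Y));manip.servo_line(D(-.105,.079),vel=.12);st("low")
print(manip.servo_line(D(-.085,.079),vel=.06,force_limit=8))
print(manip.servo_line(D(-.068,.079),vel=.02,force_limit=14));st("push")
```

```text
288 [-0.0566, -0.0588]
290 [-0.0581, -0.0604]
304 [-0.0682, -0.0714]
[ 0.4760564  -0.21116603  0.026     ]
low t21.15 dr [-0.1048 -0.0004  0.0801] F [ 0.1 -0.   0.4] Fx -0.0 w 0.0004 g 0.0
False
True
push t22.07 dr [-0.0805  0.0001  0.0788] F [-1.  -5.3  2.7] Fx -5.3 w 0.0003 g 2.0
```

Run:
```python
from h import *
x=(np.array(st()["eef_pos"])-C)@U
print(manip.servo_line(D(-.066,.079),vel=.015,force_limit=26));st("push")
manip.dwell(.1);st()
manip.servo_line(D(-.095,.079),vel=.1);manip.servo_line(D(-.12,.17),vel=.2);manip.dwell(.15);save("wrist","d4");st()
o=cv2.imread("pics/d4.png")
uv=proj("d4",D(-.05,.081)).astype(int);print(uv)
x0=max(uv[0]-100,0);y0=max(uv[1]-75,0);print("orig",x0,y0)
cv2.imwrite("pics/m6.png",cv2.resize(o[y0:y0+150,x0:x0+200],None,fx=4,fy=4,interpolation=cv2.INTER_CUBIC))
for x in(-.025,-.07): print(x,proj("d4",D(x,.081)),proj("d4",D(x,.0855)),proj("d4",D(x,.055)))
```

```text
t22.07 dr [-0.0805  0.0001  0.0788] F [-1.  -5.3  2.7] Fx -5.3 w 0.0003 g 2.0
True
push t22.48 dr [-0.0805  0.0002  0.0785] F [ 0.1 -3.5  2.4] Fx -3.3 w 0.0003 g 1.7
 t22.57 dr [-0.0805  0.0003  0.0784] F [ 0.3 -1.7  1.8] Fx -1.5 w 0.0002 g 1.3
 t23.69 dr [-0.1199  0.0005  0.1684] F [ 0.1  0.5 -0.6] Fx 0.5 w 0.0005 g 0.0
[318 127]
orig 218 52
-0.025 [318.26450993  78.62888998] [318.2372095   77.65393952] [318.40323243  83.58293435]
-0.07 [318.2715911  164.70509221] [318.24580005 165.43225667] [318.40344349 160.98758754]
```

View pics/m6.png

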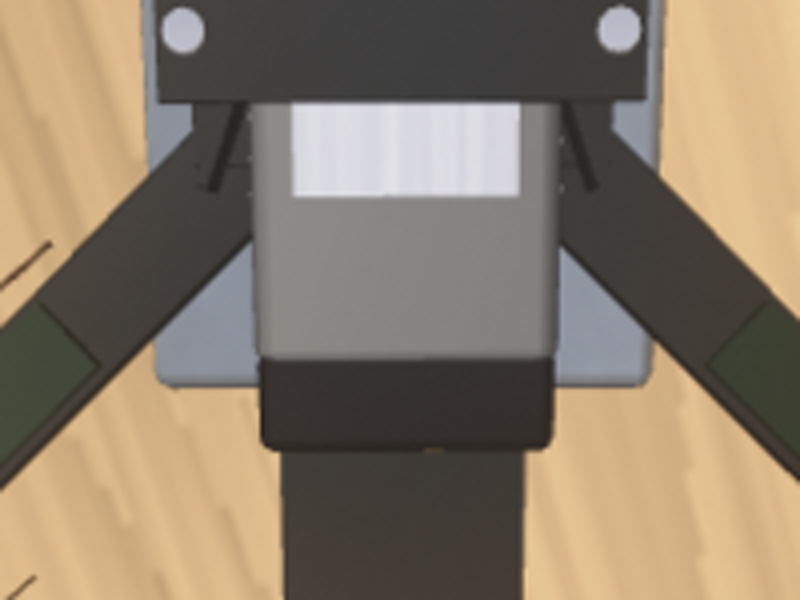

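Brick is home: socket end edge at row 164.5 (predicted 164.7 for x = −70 mm), bar edge at row 77. Now the gauge.

Run:
```python
from h import *
q=down(np.radians(-3.7)); p=np.array([.4603,-.3644,.0203])
effector.grip(.036,40)
manip.move_ptp([.4603,-.3644,.09],q); manip.servo_line(p,vel=.08,force_limit=6);st("down")
effector.grip(.0,55);s=st("grip")
zg=s["eef_pos"][2];np.save("zg.npy",zg)
manip.servo_line(p+[0,0,.15],vel=.18);st("lift")
manip.move_ptp(D(-.175,.15),down(Y));manip.dwell(.2);st("pre");save("wrist","w5");save("scene","s5")
uv=proj("s5",D(-.10,.13)).astype(int);s=cv2.imread("pics/s5.png")[uv[1]-60:uv[1]+60,uv[0]-50:uv[0]+50]
o=np.zeros((480,800,3),np.uint8);o[:,400:]=cv2.resize(s,None,fx=4,fy=4)
w=cv2.imread("pics/w5.png");o[:400,:400]=w[:400,120:520]
cv2.imwrite("pics/m7.png",o)
```

```text
down t26.83 dr [-0.514  -0.0019  0.0192] F [-1.5  1.5  5.8] Fx 1.0 w 0.0358 g 3.1
grip t27.28 dr [-0.5142 -0.002   0.0193] F [ 0.4 -2.5  5.5] Fx -2.3 w 0.0170 g 55.5
lift t28.27 dr [-0.514  -0.002   0.1688] F [ 0.2 -0.4 -2. ] Fx -0.3 w 0.0173 g 55.0
pre t29.76 dr [-0.1758 -0.0003  0.15  ] F [ 0.1 -0.6 -1.7] Fx -0.6 w 0.0175 g 55.0
```

View pics/m7.png

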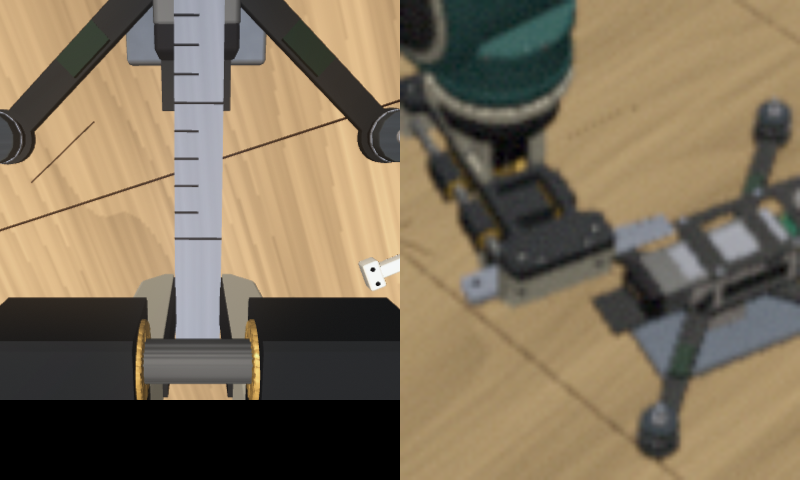

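The gauge is held by its thick end, square to the tool (line marks at rows 103 and 238), pointing along the bay.

Run:
```python
from h import *
d=[atz("w5",(120+198,r),.15) for r in(238,103)];print("grip->lines",[round(float((p-C)@U+.1758),4) for p in d],[round(float((p-C)@N),4) for p in d])
manip.servo_line(D(-.166,.110),vel=.15);st("a")
print(manip.servo_line(D(-.166,.096),vel=.012,force_limit=1.5));s=st("touch");manip.dwell(.2);st()
```

```text
grip->lines [0.0309, 0.0779] [-0.0011, -0.0012]
a t30.28 dr [-1.661e-01  1.000e-04  1.100e-01] F [ 0.7  0.1 -1.7] Fx 0.4 w 0.0172 g 55.0
True
touch t31.14 dr [-0.1661  0.0003  0.0985] F [ 0.7 -1.   1.1] Fx -0.7 w 0.0168 g 55.0
 t31.34 dr [-0.1661  0.0003  0.0985] F [ 0.8 -0.9  0.9] Fx -0.6 w 0.0173 g 55.0
```

Run:
```python
from h import *
z=st()["eef_pos"][2]
print(manip.servo_line(D(-.140,z),vel=.025,force_limit=5));st("a");
print(manip.servo_line(D(-.085,z),vel=.012,force_limit=5));st("snug");manip.dwell(.3);st()
```

```text
t31.34 dr [-0.1661  0.0003  0.0985] F [ 0.8 -0.9  0.9] Fx -0.6 w 0.0173 g 55.0
False
a t32.54 dr [-0.1399 -0.      0.0985] F [-0.2 -1.5  3.2] Fx -1.5 w 0.0171 g 55.0
True
snug t34.12 dr [-1.292e-01 -1.000e-04  9.870e-02] F [0.1 0.3 5.2] Fx 0.3 w 0.0173 g 55.0
 t34.42 dr [-1.293e-01 -1.000e-04  9.860e-02] F [1.5 4.  3.9] Fx 4.2 w 0.0169 g 55.0
```

Run:
```python
from h import *
def x(): return (np.array(telemetry.get_state()["eef_pos"])-C)@U
manip.servo_line(D(x()-.004,.0992),vel=.02);manip.dwell(.2);st("back")
print(manip.servo_line(D(-.085,.0992),vel=.010,force_limit=5));st("fwd")
for i in range(4): manip.dwell(.1);st()
save("wrist","w6");save("scene","s6")
o=cv2.imread("pics/w6.png");cv2.imwrite("pics/m8.png",cv2.resize(o[0:300,120:520],(800,600),interpolation=cv2.INTER_CUBIC))
```

```text
back t34.94 dr [-0.1336  0.      0.0991] F [-0.2 -0.5  2.5] Fx -0.5 w 0.0178 g 55.0
True
fwd t37.15 dr [-1.147e-01 -1.000e-04  9.940e-02] F [-0.8 -0.6  4.9] Fx -0.8 w 0.0174 g 55.0
 t37.25 dr [-1.148e-01 -1.000e-04  9.940e-02] F [0.  2.2 3.4] Fx 2.1 w 0.0174 g 55.0
 t37.35 dr [-1.148e-01 -1.000e-04  9.940e-02] F [0.4 2.8 4.4] Fx 2.8 w 0.0171 g 55.0
 t37.45 dr [-1.149e-01 -1.000e-04  9.930e-02] F [1.1 4.4 4.2] Fx 4.5 w 0.0176 g 55.0
 t37.55 dr [-1.151e-01 -1.000e-04  9.940e-02] F [1.5 3.4 4.3] Fx 3.7 w 0.0173 g 55.0
```

View pics/m8.png

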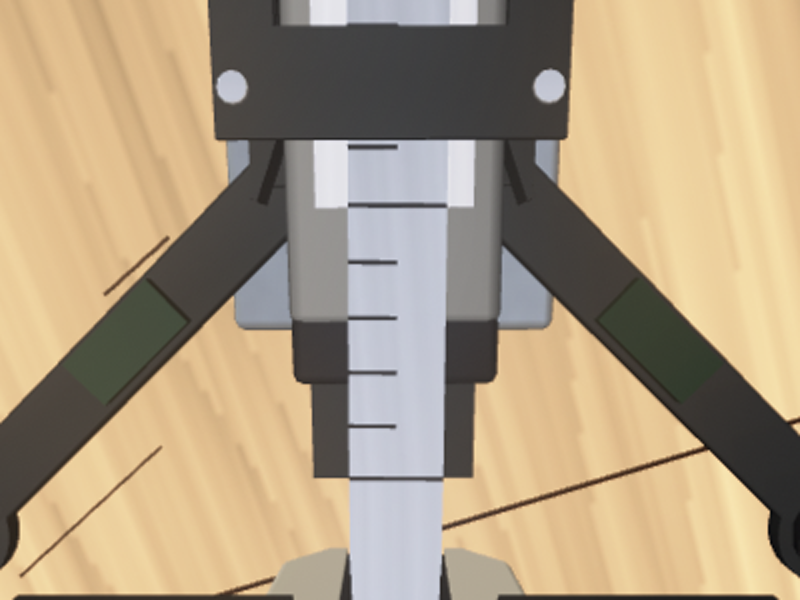

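The gauge runs straight under the bar; bar edge (row 139) sits just beyond the tick at row 147, i.e. about 38 mm in. The drag seems to come from my down-press rather than the wedge, so I lighten it and step on.

Run:
```python
from h import *
z=.0994
for k in range(4):
    z+=.0003; manip.servo_line(D(-.1155,z),vel=.02);manip.dwell(.1);s=st("up")
    if s["contact_force"][2]<.5: break
x=-.1155
for k in range(9):
    x+=.0012; r=manip.servo_line(D(x,z),vel=.012,force_limit=6);s=st(f"{x:.4f} {r}")
    if r or np.array(s["contact_force"])@U<-6: break
manip.dwell(.3);st()
```

```text
up t38.00 dr [-0.1156  0.      0.0996] F [2.1 3.1 3.3] Fx 3.6 w 0.0174 g 55.0
up t38.35 dr [-0.1156  0.      0.0999] F [0.  0.6 1.5] Fx 0.6 w 0.0174 g 55.0
up t38.70 dr [-1.156e-01  1.000e-04  1.002e-01] F [0.6 0.4 0.4] Fx 0.5 w 0.0174 g 55.0
-0.1143 False t38.95 dr [-1.144e-01  1.000e-04  1.002e-01] F [-1.1 -1.6 -0. ] Fx -1.8 w 0.0173 g 55.0
-0.1131 False t39.20 dr [-1.130e-01  1.000e-04  1.002e-01] F [ 0.3  0.2 -1.4] Fx 0.3 w 0.0173 g 55.0
-0.1119 False t39.45 dr [-0.1118  0.      0.1003] F [-0.2  0.4 -1.7] Fx 0.3 w 0.0173 g 55.0
-0.1107 False t39.70 dr [-0.1106  0.      0.1003] F [ 0.8  0.5 -1.4] Fx 0.7 w 0.0174 g 55.0
-0.1095 False t39.95 dr [-0.1094  0.      0.1003] F [-0.2 -0.6 -1.1] Fx -0.6 w 0.0170 g 55.0
-0.1083 False t40.20 dr [-0.1082  0.      0.1002] F [-0.1  0.9 -1.3] Fx 0.9 w 0.0176 g 55.0
-0.1071 False t40.45 dr [-0.107   0.      0.1003] F [ 0.4  0.6 -2.1] Fx 0.7 w 0.0174 g 55.0
-0.1059 False t40.70 dr [-0.1058  0.      0.1003] F [ 0.4 -0.1 -2. ] Fx 0.0 w 0.0172 g 55.0
-0.1047 False t40.95 dr [-0.1047  0.      0.1003] F [-0.4 -1.  -1.3] Fx -1.0 w 0.0173 g 55.0
 t41.25 dr [-0.1047 -0.      0.1003] F [ 0.   0.1 -2.1] Fx 0.1 w 0.0173 g 55.0
```

Run:
```python
from h import *
x=-.1047;z=.1000
manip.servo_line(D(x,z),vel=.02);st("dn")
for k in range(10):
    x+=.0008; r=manip.servo_line(D(x,z),vel=.012,force_limit=6);s=st(f"{x:.4f} {r}")
    if r or np.array(s["contact_force"])@U<-5 or x>-.0975: break
manip.dwell(.3);st()
```

```text
dn t41.50 dr [-0.1047 -0.      0.1002] F [-1.9 -1.1  1.4] Fx -1.7 w 0.0173 g 55.0
-0.1039 False t41.75 dr [-1.043e-01 -1.000e-04  1.002e-01] F [-2.6 -4.7  2.3] Fx -5.3 w 0.0172 g 55.0
 t42.05 dr [-1.043e-01 -1.000e-04  1.002e-01] F [-1.9 -5.   2.9] Fx -5.4 w 0.0176 g 55.0
```

```bash
python3 - <<'E'
from h import *
x=-.1039;z=.1002
manip.servo_line(D(x,z),vel=.02);manip.dwell(.2);st("relieved")
for k in range(8):
    s=st(f"{x:.4f}")
    if np.array(s["contact_force"])@U<-5 or x>-.101: break
    x+=.0003; r=manip.servo_line(D(x,z),vel=.01,force_limit=6);manip.dwell(.1)
manip.dwell(.6);st("end");save("wrist","w9")
E
python3 - <<'E'
# row profile of tick marks on the gauge and of the bar edge (numbers only)
from h import *
g=cv2.cvtColor(cv2.imread("pics/w9.png"),cv2.COLOR_BGR2GRAY).astype(int)
p=g[:260,300:314].mean(1); print([i for i in range(1,259) if p[i]<p[i-1]-8 and p[i]<p[i+1]-8 or (p[i]-p[i-1]>40)], "bar row",proj("w9",D(-.025,.0878)))
E
```

```text
relieved t42.50 dr [-1.043e-01 -1.000e-04  1.002e-01] F [-2.6 -5.9  0.9] Fx -6.4 w 0.0178 g 55.0
-0.1039 t42.50 dr [-1.043e-01 -1.000e-04  1.002e-01] F [-2.6 -5.9  0.9] Fx -6.4 w 0.0178 g 55.0
end t43.10 dr [-1.043e-01 -1.000e-04  1.003e-01] F [-1.7 -5.7  1.5] Fx -6.0 w 0.0173 g 55.0
[16, 46, 104, 131, 132, 133, 159, 160, 186, 187, 188, 214, 239, 240] bar row [315.48862019 101.31751204]
```

```bash
python3 -c "
from h import *
st();print(manip.job_done())"
```

```text
t43.15 dr [-1.043e-01 -1.000e-04  1.003e-01] F [-2.9 -5.3  1.3] Fx -5.9 w 0.0175 g 55.0
the job is handed in; nothing more can be done
None
```

I handed the job in at 43 s: the battery is fully home, silver end first, and the arm still holds the steel gauge snug under the bar, about 49 mm in (roughly 6.9 mm gap) with about 6 N of push; after the last tenth of that slide I had only force and pixel readings to go by, as my picture allowance was used up.

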